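# Prove the trip on a bench supply box, then switch the charger on

### The arm

A 7-joint arm with a two-finger parallel gripper is mounted at the origin on a cart in front of the work surface, level with it; the furniture and walls round the work are solid. World frame = base frame: x ahead of the robot, y to its left, z up, the work surface at z = 0. Lengths are in m, angles in rad, forces in N, time in s.
With the tool pointing down it reaches from about 0.425 to 0.95 m from the base axis. Payload 4.7 kg.
Tool frame: the origin (TCP) lies at the very end of the fingers, on their centre line; the grasp point (between the pads) lies 19 mm behind it; z points along the fingers, y is the line along which they close (so a half turn about z gives the same grasp; the last joint's range is limited). The gripper opens to 85 mm and grips with 20 to 120 N. Pads are 22 mm wide; open, the fingers measure 114 mm over their backs; the gripper's body (76 mm by 85 mm) begins 54 mm behind the grasp point. The pads swing forward as they close: fully open they stand 13 mm farther back than shut.
Start: joints at [-1.363, 0.469, -0.049, 1.532, 0.024, 1.141, -0.082], TCP at [0.158, 0.656, 0.231] pointing down, gripper open.
Joint ranges: [-2.59, 2.59], [-0.33, 1.99], [-1.39, 1.29], [0.1, 2.45], [-1.04, 4.18], [0.21, 1.99], [-2.66, 2.66]. Speed limits (rad/s): [2.57, 2.57, 3.14, 3.14, 3.14, 3.14, 3.14].

### API

Orientations are given as a rotation vector (axis times angle).
In Python, from cell import manip, eyes, order gives the robot as it stands.
- The arm moves only by the tool drive_effector, called after "Call:" in YAML: its name, and indented under it one key for each argument. Schema: {"type":"object","properties":{"moves":{"type":"object","properties":{"aperture":{"type":"array","items":{"type":"number"},"minItems":1,"maxItems":5},"dx":{"type":"array","items":{"type":"number"},"minItems":1,"maxItems":5},"dy":{"type":"array","items":{"type":"number"},"minItems":1,"maxItems":5},"dz":{"type":"array","items":{"type":"number"},"minItems":1,"maxItems":5},"spin":{"type":"array","items":{"type":"number"},"minItems":1,"maxItems":5}},"additionalProperties":false,"required":["aperture","dx","dy","dz","spin"]},"squeeze":{"type":"number"},"only":{"type":"string"},"quiet":{"type":"boolean"},"lines":{"type":"string"}},"required":["moves"],"additionalProperties":false}. moves is an object with one list for each field, all of the same length, 1 to 5, a row being the entries at one place: aperture (the finger opening in m), dx, dy, dz (the shift in m), spin (a turn about the tool's z in rad); each row is the pose to reach, as a shift and turn from the pose commanded when the call began, along the tool's axes at that moment; what a row does not reach only later rows make up. A row lasts 1/10 s, in which the tool goes at most 0.05 m and 0.15 rad, less where a joint would pass 70% of its speed; a pose out of reach is approached as far as the arm can. The fingers move at their own pace and stop on an object; squeeze is the grip in N (left out, the last holds). Time passes only in rows, so rows that do not move let the fingers close. The tool returns the time, the measured TCP pose, the force, the opening and the grip force at its end. only (a regular expression) keeps the lines of the reply that match it, lines (a string "A,B") keeps lines A to B, and quiet returns only ok. Input that does not fit is refused with a message, and nothing moves.
- manip.state(): the state, without advancing time (a new reading comes with each control period).
- eyes.snapshot(name): name is "scene" or "top" or "wrist"; returns the picture (400x640x3 uint8, red, green, blue); there is no depth.
- eyes.camera_info(name): a dict with "fx", "fy", "cx", "cy" (pixels), "cam_to_world" (4x4, takes a point from camera to world coordinates); the wrist camera has in their place "mount" (4x4, takes a point from camera to tool coordinates, whose origin is the TCP and whose axes are the flange's). Camera axes: x right, y up, looking along -z (the intrinsics and any distortion apply to the point x, -y, -z); pixel columns grow to the right and rows downward; lengths in m; the calibration is good to about 2 mm. A picture is of the moment at which its call begins: read the wrist's pose just before it. camera_info takes no time and is no camera call.
- order.job_done(): hands the job in; it is judged then, once.
The state is a dict: "t": time; "qpos": joint angles; "qd": joint speeds; "joint_efforts": joint torques, N m; "ee_pos": TCP position; "tcp_rot": TCP orientation; "contact_force": force on the tool from outside, world axes, zero at the start; "moment": the same for the moment, N m; "finger_gap": finger opening in m; "gripper_force": force on a finger pad.
Only numpy, scipy, OpenCV 4.12 (cv2) and the standard library are available. Lean on these libraries where they do the work, as an engineer would, in place of code of your own. Each camera call takes 0.05 s, during which the arm holds its last target. There are 200 camera calls.

### The job

Put the bench supply box into service by pressing its controls with the closed fingers. Press the rectangular reset key in until it stays in, press the round test button to prove the trip (the reset key jumps out again), and press the reset key in once more; only then press down the raised end of the rocker on the charger's side, so that the plug-in charger has power and the capped socket stays off. Pick nothing up, and leave the tools round the box where they lie.

Things in the scene. Friction and masses are not known exactly. Their poses are not given: they have to be found in the camera images.
- supply_box: Bench supply box: grey sheet-steel case fixed to the bench, 270 mm wide (its y), 136 mm deep (its x), 54 mm high at its front edge, 83 mm at its back. Origin: centre of its underside. Its x points from its front (the robot's side) to its back, y to its left end, z up. Each end has one socket; the rocker next to an end switches the socket at that end.
- panel_mid (a point): Middle of the box's sloping top panel, 69 mm above the bench. z axis: the panel's normal, leaning 0.21 rad from vertical towards the box's -x (the robot); x up the slope, y along the row of controls. On that row, at y = +98, +31, -31, -98 mm: left rocker, reset key, test button, right rocker. Nothing else stands more than 3 mm above the panel.
- reset_top (a point): Centre of the top of the reset key: black rectangular key, 36 mm (up the slope) by 26 mm, its top 16 mm above the panel when out. The point moves with the key; z axis along the panel's normal.
- reset_key (a joint): How far the reset key is pressed in along the panel's normal, m: 0 when out (as it starts), stop at 0.010. Light spring: 1 N at first, about 3 N at most. Pushed in past 0.008 it latches and, let go, stays at about 0.0074 (its top 8.6 mm above the panel). Pressing the test button frees it and it springs out to 0.
- test_top (a point): Centre of the top of the test button: black round button, 17 mm diameter, its top 12 mm above the panel when out. The point moves with the button; z axis along the panel's normal.
- test_button (a joint): How far the test button is pressed in, m, along the panel's normal: 0 when out, stop at 0.006. It springs back when let go; light, 1 to 2.5 N before the stop. At 0.0015 to 0.0025 it draws back the latch and frees the reset key. While it is held in, the reset key cannot latch.
- rocker_left (a joint): Left rocker, rad: 0 = off (as it starts: the end nearest the robot raised, the far half level with the panel), 0.40 = on (near end down, far end raised). From 0.20 on it snaps over by itself and stays; about 3 N on its raised end is enough. Black, 42 mm long up the slope, 25 mm wide, hinged across its middle, 6 mm above the panel.
- rocker_left_end (a point): Point on the top of the near (raised when off) half of the left rocker, 14.5 mm from its hinge line and 6 mm from its near end; it sinks by about 6 mm as the rocker goes on. This is the place to press.
- rocker_right (a joint): Right rocker, rad: the same as the left one.
- rocker_right_end (a point): The same point on the right rocker.
- charger: Plug-in charger: black rounded block, plugged into the socket at the left or the right end of the box, where it sticks out 62 mm from the end wall; 56 mm wide along the box's x, its top 53 mm above the bench. Origin: on the bench, under the middle of the box's end wall at which it is plugged in, so its y in the box's frame is +135 mm or -135 mm.
- dust_cap: Round grey cap, 51 mm in diameter, that closes the unused socket at the other end of the box and sticks out 13 mm. Origin as for the charger.
- pliers: Loose long-nose pliers lying flat behind the box, 175 x 56 x 12 mm. Origin: centre of the underside. Bystander.
- screwdriver: Loose screwdriver with a yellow handle lying beyond the left end of the box, 202 mm long, 33 mm high. Origin: centre of the underside. Bystander.
- marker: Loose felt marker lying in front of the box, 127 x 12 x 12 mm. Origin: centre of the underside. Bystander.
- tape_measure: Loose yellow tape measure standing beyond the right end of the box, 81 x 36 x 66 mm. Origin: centre of the underside. Bystander.

How it is judged:
On the way, in this order (a step that is already met when the one before it is completed fails the run):
1. the reset key is latched in, the fingers off the box, both rockers off (value of joint reset_key between 0.006 and 0.0088 m and contact force between the fingers and supply_box below 0.3 N and value of joint each of rocker_left, rocker_right below 0.1 rad), for 0.2 s.
2. the test button has freed the reset key, which has sprung out, both rockers off (value of joint reset_key below 0.0015 m and value of joint each of rocker_left, rocker_right below 0.1 rad), for 0.04 s.
3. the reset key is latched in again, the fingers off the box, both rockers still off (all of step 1 and value of joint test_button below 0.001 m), for 0.2 s.
At the end, for the whole second after the job is handed in: The reset key is latched in (0.006 to 0.0088 m), the test button is out (under 0.001 m), the rocker on the charger's side is fully on (over 0.36 rad) and the other rocker fully off (under 0.04 rad) (value of joint reset_key between 0.006 and 0.0088 m and value of joint test_button below 0.001 m and ((y of charger in the frame of supply_box above 0.05 m and value of joint rocker_left above 0.36 rad and value of joint rocker_right below 0.04 rad) or (y of charger in the frame of supply_box below -0.05 m and value of joint rocker_right above 0.36 rad and value of joint rocker_left below 0.04 rad))); the robot touches nothing.
It fails at once if the rocker of the capped socket is switched on ((y of charger in the frame of supply_box above 0.05 m and value of joint rocker_right above 0.2 rad) or (y of charger in the frame of supply_box below -0.05 m and value of joint rocker_left above 0.2 rad)).
It fails at once if a rocker is switched on while the reset key is out (value of joint reset_key below 0.004 m and value of joint any of rocker_left, rocker_right above 0.2 rad).
It fails at once if the pliers, screwdriver, marker or tape measure is pushed away or picked up (moved more than 30 mm, or raised more than 15 mm) (distance of any of pliers, screwdriver, marker, tape_measure from where it was at the start of the episode above 0.03 m or height (world z) of any of pliers, screwdriver, marker, tape_measure above 0.015 m).
It also fails if it takes over 45 s, if anything falls off the work surface, if the arm or the gripper's body presses on something with over 40 N, if the wrist force passes 120 N, or if a joint passes its speed limit or range.

## Working session

There is one attempt and no reset: what is moved stays moved. The work goes in short steps, Python scripts to look and compute and a tool call to move; the robot and the scene stay as the last step left them, time stands still between calls to the robot, and variables do not carry over. Pictures are saved under pics/ and viewed, at most 10 in all, crops included, and the job is handed in when it is done.

```bash
mkdir -p pics; ls; python3 - <<'E'
from cell import manip, eyes, order
import cv2,numpy as np
print(manip.state())
for n in("top","scene"):
    cv2.imwrite(f"pics/{n}0.png",cv2.cvtColor(eyes.snapshot(n),cv2.COLOR_RGB2BGR)); print(n,eyes.camera_info(n))
print(eyes.camera_info("wrist"))
E
```

```text
pics
{'t': 0.0, 'qpos': array([-1.36287473,  0.46949378, -0.04858036,  1.53370605,  0.02408048,
        1.14099095, -0.08229579]), 'qd': array([-4.47187289e-04, -4.97572139e-04, -1.22454289e-03, -2.10421307e-03,
        8.80816006e-05, -5.09680998e-04,  4.32151814e-04]), 'joint_efforts': array([-5.76496495e-04, -5.10316908e+01, -4.66150010e-02, -2.37711489e+01,
        1.07251716e-02,  7.74368673e-03,  7.42959656e-06]), 'ee_pos': array([0.1582194 , 0.6555885 , 0.23022095]), 'tcp_rot': array([-0.37108558, -3.11942109,  0.00315036]), 'contact_force': array([-0.39545064, -0.54750969, -0.36770504]), 'moment': array([-0.0701296 , -0.00935895, -0.01835406]), 'gripper_force': 0.0, 'finger_gap': 0.08525730871953845}
top {'fx': 416.9230876057213, 'fy': 416.9230876057213, 'cx': 315.2964433203687, 'cy': 206.9721744907508, 'cam_to_world': array([[-0.01138058,  0.99939762, -0.03278532,  0.51498349],
       [-0.99993265, -0.0114491 , -0.00190292,  0.05444006],
       [-0.00227713,  0.03276145,  0.99946061,  1.12032448],
       [ 0.        ,  0.        ,  0.        ,  1.        ]])}
scene {'fx': 373.69593617645666, 'fy': 373.69593617645666, 'cx': 316.97654587833165, 'cy': 200.08358844910208, 'cam_to_world': array([[ 0.83137473,  0.40488096, -0.38064086,  0.24942025],
       [-0.55560581,  0.61900985, -0.55509368, -0.42749897],
       [ 0.01087358,  0.67297713,  0.73958336,  0.73888548],
       [ 0.        ,  0.        ,  0.        ,  1.        ]])}
{'fx': 310.16930044249887, 'fy': 310.16930044249887, 'cx': 318.2270550886212, 'cy': 196.5653612510729, 'mount': array([[ 2.86099459e-04,  9.49159585e-01,  3.14795172e-01,
         8.07862075e-02],
       [ 9.99999950e-01, -3.14928323e-04,  4.07178806e-05,
        -1.18046985e-03],
       [ 1.37785682e-04,  3.14795144e-01, -9.49159627e-01,
        -1.42287879e-01],
       [ 0.00000000e+00,  0.00000000e+00,  0.00000000e+00,
         1.00000000e+00]])}
```

View pics/top0.png

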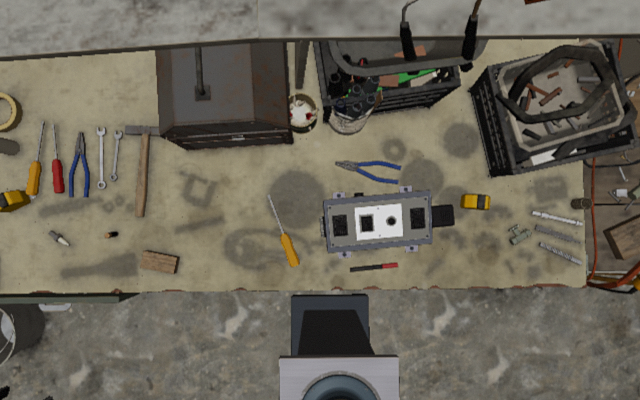

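View pics/scene0.png

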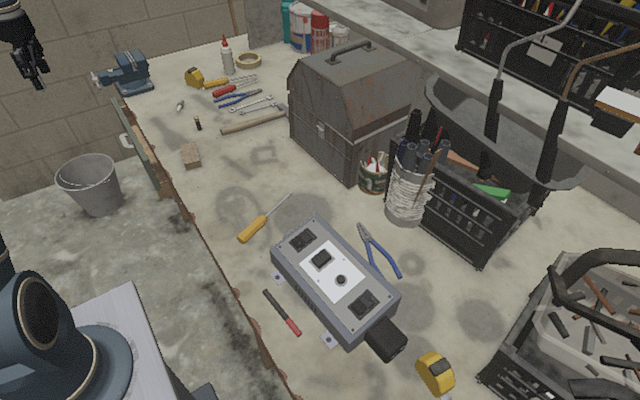

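The charger is at the box's right end in the top view (pixel ~442,215), so the right rocker at ~(417,219) is the one to switch. The reset key is near (367,223) and the test button near (391,221). I'll enlarge the view to refine these.

```bash
python3 - <<'E'
import cv2
a=cv2.imread("pics/top0.png")[175:275,305:465]
cv2.imwrite("pics/topc.png",cv2.resize(a,None,fx=5,fy=5,interpolation=cv2.INTER_CUBIC))
a=cv2.imread("pics/scene0.png")[205:365,260:420]
cv2.imwrite("pics/scc.png",cv2.resize(a,(600,600),interpolation=cv2.INTER_CUBIC))
E
```

```text
(no output)
```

View pics/topc.png

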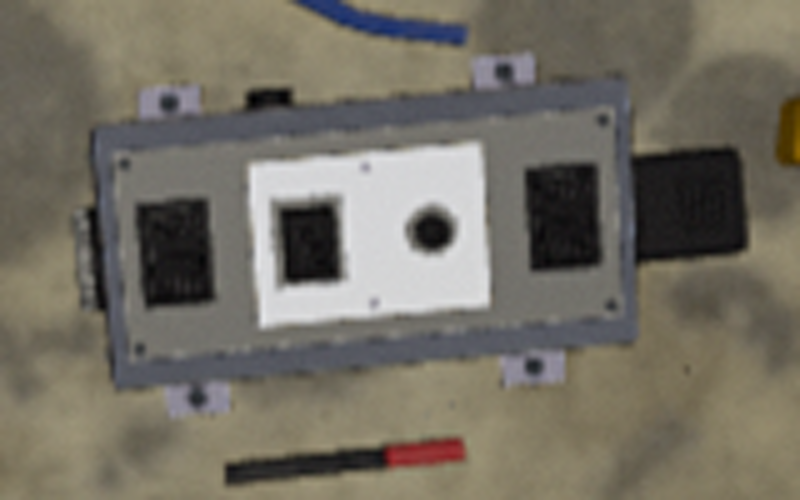

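View pics/scc.png

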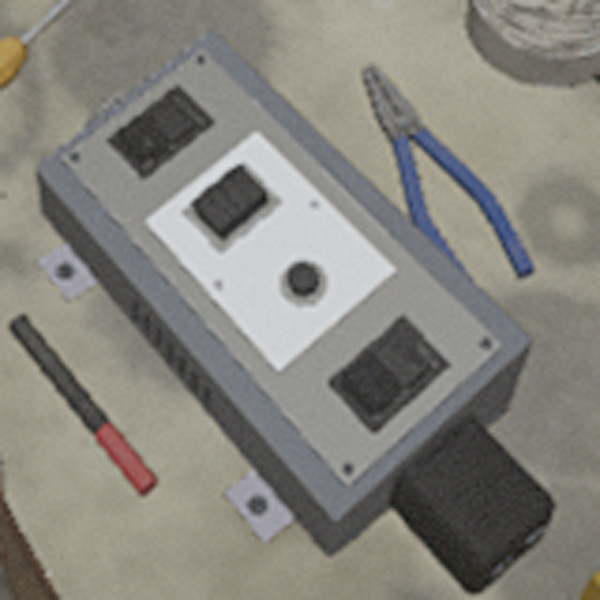

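Both views agree. In the top crop (scale 5, offset 305,175) the box corners are (95,130), (627,80), (635,340) and (118,388), with the reset key at (311,244) and the test button at (431,230). I'll fit the box pose from both cameras together.

```bash
cat > h.py <<'E'
import numpy as np
from cell import manip, eyes
from scipy.optimize import least_squares
from scipy.spatial.transform import Rotation as R
c,s=np.cos(.21),np.sin(.21)
def pan(x,y,z): return [x*c-z*s, y, .069+x*s+z*c]
BOX=np.array([[.068,.135,.083],[.068,-.135,.083],[-.068,-.135,.054],[-.068,.135,.054],pan(0,.031,.016),pan(0,-.031,.012)])
def toW(p,P): return R.from_euler('z',p[2]).apply(np.atleast_2d(P))+[p[0],p[1],0]
def proj(n,P):
    i=eyes.camera_info(n);T=np.linalg.inv(i['cam_to_world']);q=P@T[:3,:3].T+T[:3,3]
    return np.c_[i['cx']-i['fx']*q[:,0]/q[:,2], i['cy']+i['fy']*q[:,1]/q[:,2]]
def delta(target):
    """target TCP world -> shift in current tool axes"""
    st=manip.state(); return R.from_rotvec(st['tcp_rot']).inv().apply(np.array(target)-st['ee_pos'])
E
python3 - <<'E'
from h import *
top=np.array([[95,130],[627,80],[635,340],[118,388],[311,244],[431,230]])/5+[304.6,174.6]
sc=np.array([[210,37],[528,340],[333,512],[42,170],[232,198],[303,277]])/3.75+[259.6,204.6]
for use in ("t","s","ts"):
    f=lambda p:np.r_[tuple((proj(n,toW(p,BOX))-m).ravel() for k,n,m in(("t","top",top),("s","scene",sc)) if k in use)]
    r=least_squares(f,[.55,0,0]);print(use,r.x,np.round(r.fun.reshape(-1,2),1).tolist())
p=r.x
np.save('p.npy',p)
st=manip.state();print(R.from_rotvec(st['tcp_rot']).as_matrix().round(3))
print("panel normal",R.from_euler('z',p[2]).apply([-s,0,c]))
for nm,q in dict(reset=pan(0,.031,.016),test=pan(0,-.031,.012),rr=pan(-.0145,-.098,.012)).items(): print(nm,toW(p,q).round(4))
E
```

```text
t [ 0.51108316 -0.10168724  0.08078928] [[-1.1, -1.3], [0.4, -1.3], [1.1, 0.6], [-1.0, 0.7], [0.1, 0.6], [0.6, 0.7]]
s [ 0.50935131 -0.10345494  0.07934034] [[0.8, -3.2], [2.5, -0.1], [0.7, 3.2], [-2.8, -1.6], [-1.1, -0.7], [-0.4, -0.3]]
ts [ 0.51014954 -0.10263922  0.07953213] [[-0.7, -1.0], [0.8, -0.9], [1.4, 1.0], [-0.6, 1.0], [0.4, 0.9], [1.0, 1.1], [0.9, -3.6], [2.5, -0.6], [0.8, 2.6], [-2.7, -2.0], [-1.0, -1.1], [-0.3, -0.8]]
[[-0.972  0.234 -0.   ]
 [ 0.234  0.972 -0.002]
 [-0.    -0.002 -1.   ]]
panel normal [-0.20780096 -0.01656179  0.97803091]
reset [[ 0.5044 -0.072   0.0846]]
test [[ 0.5101 -0.1337  0.0807]]
rr [[ 0.5013 -0.2017  0.0777]]
```

Call:
drive_effector:
  moves: {"aperture":[0, 0, 0, 0, 0], "dx":[-0.04, -0.08, -0.12, -0.16, -0.20], "dy":[-0.03, -0.06, -0.09, -0.12, -0.15], "dz":[0, 0, 0, 0, 0], "spin":[0, 0, 0, 0, 0]}
  squeeze: 40

```text
t: 0.6
ee_pos: [0.3185, 0.4615, 0.231]
tcp_rot: [-0.371, -3.119, 0.001]
contact_force: [1.8, -0.6, -0.0]
finger_gap: 0.0121
gripper_force: 0.0
```

```bash
python3 - <<'E'
from h import *
print(delta([.45,.30,.22]),delta([.51,-.10,.20]))
E
```

```text
[-0.16572531 -0.12614393  0.01104396] [-0.31783422 -0.50091976  0.03119234]
```

Call:
drive_effector:
  moves: {"aperture":[0, 0, 0, 0, 0], "dx":[-0.04, -0.08, -0.12, -0.15, -0.17], "dy":[-0.03, -0.06, -0.09, -0.13, -0.17], "dz":[0, 0, 0, 0, 0], "spin":[0, 0, 0, 0, 0]}

```text
t: 1.1
ee_pos: [0.4445, 0.2557, 0.231]
tcp_rot: [0.374, 3.119, -0.001]
contact_force: [0.2, -0.4, -0.0]
finger_gap: -0.0003
gripper_force: 0.0
```

Call:
drive_effector:
  moves: {"aperture":[0, 0, 0, 0, 0], "dx":[-0.017, -0.034, -0.051, -0.068, -0.085], "dy":[-0.047, -0.094, -0.141, -0.188, -0.235], "dz":[0.005, 0.01, 0.015, 0.02, 0.025], "spin":[0, 0, 0, 0, 0]}

```text
t: 1.6
ee_pos: [0.4699, 0.0091, 0.2062]
tcp_rot: [0.371, 3.12, 0.001]
contact_force: [2.0, -0.4, -0.2]
finger_gap: 0.0
gripper_force: 0.0
```

```bash
python3 - <<'E'
from h import *
print(delta([.51,-.10,.20]))
E
```

```text
[-0.06453747 -0.09669915  0.00616448]
```

Call:
drive_effector:
  moves: {"aperture":[0, 0, 0, 0, 0], "dx":[-0.025, -0.05, -0.065, -0.065, -0.065], "dy":[-0.035, -0.07, -0.097, -0.097, -0.097], "dz":[0.002, 0.004, 0.006, 0.006, 0.006], "spin":[-0.12, -0.24, -0.315, -0.315, -0.315]}

```text
t: 2.1
ee_pos: [0.5103, -0.0987, 0.1999]
tcp_rot: [0.119, -3.138, -0.001]
contact_force: [-0.4, 0.2, -0.5]
finger_gap: -0.0002
gripper_force: 0.0
```

```bash
python3 - <<'E'
from h import *
import cv2
st=manip.state();im=eyes.snapshot("wrist")
M=np.eye(4);M[:3,:3]=R.from_rotvec(st['tcp_rot']).as_matrix();M[:3,3]=st['ee_pos'];np.save('w1.npy',M)
print(M.round(4))
cv2.imwrite("pics/w1.png",cv2.cvtColor(im,cv2.COLOR_RGB2BGR))
E
```

```text
[[-9.971e-01 -7.600e-02 -1.300e-03  5.103e-01]
 [-7.600e-02  9.971e-01  4.000e-04 -9.870e-02]
 [ 1.200e-03  5.000e-04 -1.000e+00  1.999e-01]
 [ 0.000e+00  0.000e+00  0.000e+00  1.000e+00]]
```

View pics/w1.png

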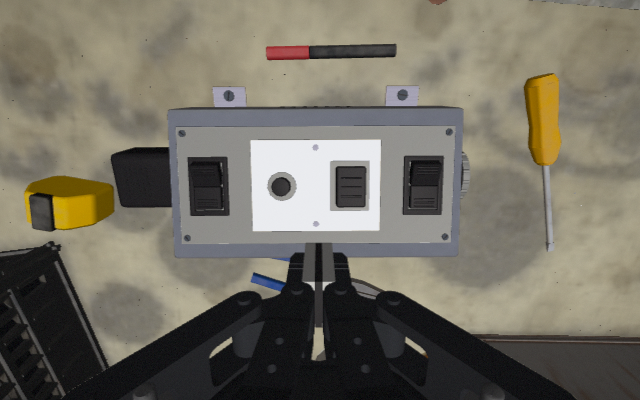

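In the wrist view the charger and right rocker (209,186) are on the left, the test button is at (281,187) and the reset key at (351,185). Box corners are at (168,109), (462,107), (462,256) and (174,257). I'll refit the pose with these.

```bash
python3 - <<'E'
from h import *
i=eyes.camera_info("wrist");T=np.linalg.inv(np.load('w1.npy')@i['mount'])
def pw(P):
    q=P@T[:3,:3].T+T[:3,3]; return np.c_[i['cx']-i['fx']*q[:,0]/q[:,2], i['cy']+i['fy']*q[:,1]/q[:,2]]
m=np.array([[462.,256],[174,257],[168,109],[462,107],[351,185.5],[281.5,186.5]])
for k in (slice(0,6),slice(4,6)):
    r=least_squares(lambda p:(pw(toW(p,BOX[k]))-m[k]).ravel(),np.load('p.npy'));print(r.x,r.fun.reshape(-1,2).round(1).tolist())
    p=r.x
    for nm,q in dict(reset=pan(0,.031,.016),test=pan(0,-.031,.012),rr=pan(-.0145,-.098,.012)).items():
        w=toW(p,q)[0]; print(nm,w.round(4),"shift",delta(w).round(4))
    if k.start==0: np.save('p.npy',p)
E
```

```text
[ 0.50848189 -0.10180114  0.08512706] [[-1.6, 1.2], [-0.2, 2.5], [-3.4, -0.6], [4.8, -1.3], [0.9, 0.4], [-0.6, -0.4]]
reset [ 0.5025 -0.0712  0.0846] shift [0.0056 0.0268 0.1153]
test [ 0.5086 -0.1329  0.0807] shift [ 0.0043 -0.0352  0.1192]
rr [ 0.5002 -0.2009  0.0777] shift [ 0.018  -0.1023  0.1222]
[ 0.50852391 -0.10191311  0.09675806] [[0.8, 0.0], [-0.8, 0.1]]
reset [ 0.5022 -0.0714  0.0846] shift [0.0059 0.0266 0.1153]
test [ 0.509  -0.133   0.0807] shift [ 0.0039 -0.0353  0.1192]
rr [ 0.5014 -0.2011  0.0777] shift [ 0.0168 -0.1026  0.1222]
```

Call:
drive_effector:
  moves: {"aperture":[0, 0, 0, 0], "dx":[0.006, 0.006, 0.006, 0.006], "dy":[0.027, 0.027, 0.027, 0.027], "dz":[0.04, 0.08, 0.105, 0.105], "spin":[0, 0, 0, 0]}

```text
t: 2.55
ee_pos: [0.4996, -0.0695, 0.0925]
tcp_rot: [0.128, -3.131, -0.002]
contact_force: [0.2, -0.3, 0.2]
finger_gap: 0.0003
gripper_force: 0.0
```

Call:
drive_effector:
  moves: {"aperture":[0, 0, 0], "dx":[0, 0, 0], "dy":[0, 0, 0], "dz":[0.005, 0.010, 0.010], "spin":[0, 0, 0]}

```text
t: 2.85
ee_pos: [0.5031, -0.0718, 0.086]
tcp_rot: [-0.123, 3.138, 0.0]
contact_force: [-0.5, -0.0, 0.2]
finger_gap: -0.0001
gripper_force: 0.0
```

Call:
drive_effector:
  moves: {"aperture":[0, 0, 0], "dx":[0, 0, 0], "dy":[0, 0, 0], "dz":[0.002, 0.004, 0.004], "spin":[0, 0, 0]}

```text
t: 3.15
ee_pos: [0.5038, -0.0719, 0.0821]
tcp_rot: [-0.123, 3.137, 0.0]
contact_force: [1.3, -0.0, 2.6]
finger_gap: 0.0001
gripper_force: 1.1
```

Call:
drive_effector:
  moves: {"aperture":[0, 0, 0], "dx":[0, 0, 0], "dy":[0, 0, 0], "dz":[0.001, 0.002, 0.002], "spin":[0, 0, 0]}

```text
t: 3.45
ee_pos: [0.5025, -0.0721, 0.0792]
tcp_rot: [0.123, -3.139, 0.0]
contact_force: [-0.0, 0.2, 1.9]
finger_gap: 0.0
gripper_force: 0.8
```

Call:
drive_effector:
  moves: {"aperture":[0, 0, 0], "dx":[0, 0, 0], "dy":[0, 0, 0], "dz":[0.001, 0.002, 0.002], "spin":[0, 0, 0]}

```text
t: 3.75
ee_pos: [0.5024, -0.0721, 0.0772]
tcp_rot: [0.123, -3.139, 0.0]
contact_force: [0.9, -0.8, 2.0]
finger_gap: -0.0001
gripper_force: 0.9
```

Call:
drive_effector:
  moves: {"aperture":[0, 0], "dx":[0, 0], "dy":[0, 0], "dz":[0.001, 0.001], "spin":[0, 0]}

```text
t: 3.95
ee_pos: [0.5026, -0.0721, 0.0763]
tcp_rot: [0.123, -3.139, 0.0]
contact_force: [0.1, 0.3, 2.0]
finger_gap: -0.0003
gripper_force: 1.0
```

Call:
drive_effector:
  moves: {"aperture":[0, 0], "dx":[0, 0], "dy":[0, 0], "dz":[0.001, 0.001], "spin":[0, 0]}

```text
t: 4.15
ee_pos: [0.5027, -0.0721, 0.0753]
tcp_rot: [-0.123, 3.139, 0.0]
contact_force: [1.0, -0.4, 2.3]
finger_gap: -0.0002
gripper_force: 1.0
```

Call:
drive_effector:
  moves: {"aperture":[0, 0], "dx":[0, 0], "dy":[0, 0], "dz":[0.001, 0.001], "spin":[0, 0]}

```text
t: 4.35
ee_pos: [0.5028, -0.0721, 0.075]
tcp_rot: [-0.123, 3.139, 0.001]
contact_force: [-0.3, 0.1, 9.0]
finger_gap: 0.0001
gripper_force: 4.0
```

The stop was reached: 9 N at z 0.075, as expected. I'll lift off, move over the test button and check the key from the wrist camera.

Call:
drive_effector:
  moves: {"aperture":[0, 0, 0, 0], "dx":[0, 0, 0, 0], "dy":[0, 0, 0, 0], "dz":[-0.02, -0.03, -0.03, -0.03], "spin":[0, 0, 0, 0]}

```text
t: 4.75
ee_pos: [0.5022, -0.0718, 0.104]
tcp_rot: [0.123, -3.138, -0.0]
contact_force: [0.2, 0.5, 0.4]
finger_gap: 0.0002
gripper_force: 0.0
```

Call:
drive_effector:
  moves: {"aperture":[0, 0, 0], "dx":[-0.001, -0.001, -0.001], "dy":[-0.04, -0.062, -0.062], "dz":[-0.02, -0.02, -0.02], "spin":[0, 0, 0]}

```text
t: 5.05
ee_pos: [0.508, -0.1375, 0.1242]
tcp_rot: [0.114, -3.139, 0.003]
contact_force: [-0.3, 0.3, 0.3]
finger_gap: -0.0002
gripper_force: 0.0
```

```bash
python3 - <<'E'
from h import *
import cv2
im=eyes.snapshot("wrist");print(delta(toW(np.load('p.npy'),pan(0,-.031,.012))[0]).round(4))
cv2.imwrite("pics/w2.png",cv2.cvtColor(im,cv2.COLOR_RGB2BGR))
E
```

```text
[-0.0012  0.0022  0.0429]
```

View pics/w2.png

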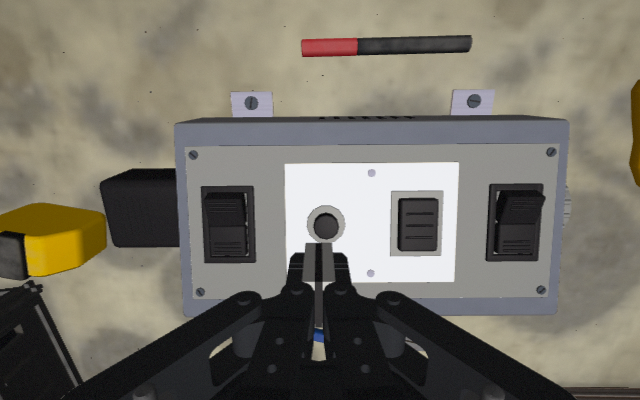

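The key (418,224) looks centred in its recess. I'll check its predicted pixel position in versus out, and measure the offset to the test button (326,226).

```bash
python3 - <<'E'
from h import *
i=eyes.camera_info("wrist");st=manip.state();print(st['ee_pos'],st['contact_force'])
M=np.eye(4);M[:3,:3]=R.from_rotvec(st['tcp_rot']).as_matrix();M[:3,3]=st['ee_pos'];T=np.linalg.inv(M@i['mount'])
def pw(P):
    q=P@T[:3,:3].T+T[:3,3]; return np.c_[i['cx']-i['fx']*q[:,0]/q[:,2], i['cy']+i['fy']*q[:,1]/q[:,2]]
p=np.load('p.npy')
for d in(0,.0074): 
    q=pw(toW(p,[pan(x,y,.016-d) for x,y in((.018,.018),(.018,.044),(-.018,.018),(-.018,.044))]));print(d,q.round(0).tolist())
print(pw(toW(p,[pan(0,-.031,.012),pan(0,.031,.0086),pan(.018,.031,.0086)])),delta(toW(p,pan(0,-.031,.012))[0]))
E
```

```text
[ 0.50769814 -0.13515745  0.12366372] [0.37008715 0.17560369 0.1320421 ]
0 [[400.0, 255.0], [440.0, 255.0], [401.0, 200.0], [442.0, 199.0]]
0.0074 [[397.0, 252.0], [436.0, 252.0], [398.0, 198.0], [438.0, 198.0]]
[[323.37672019 227.05929961]
 [417.15853621 225.14079548]
 [416.48704006 251.70145966]] [-0.00115695  0.00218182  0.04292559]
```

The key matches the latched prediction. Now I'll press the test button.

Call:
drive_effector:
  moves: {"aperture":[0, 0, 0, 0], "dx":[-0.001, -0.001, -0.001, -0.001], "dy":[0.003, 0.003, 0.003, 0.003], "dz":[0.02, 0.038, 0.038, 0.038], "spin":[0, 0, 0, 0]}

```text
t: 5.5
ee_pos: [0.5087, -0.1297, 0.0858]
tcp_rot: [0.125, -3.137, -0.001]
contact_force: [1.0, -0.0, -0.1]
finger_gap: -0.0002
gripper_force: 0.0
```

Call:
drive_effector:
  moves: {"aperture":[0, 0, 0, 0], "dx":[0, 0, 0, 0], "dy":[0, 0, 0, 0], "dz":[0.002, 0.004, 0.006, 0.006], "spin":[0, 0, 0, 0]}

```text
t: 5.9
ee_pos: [0.5099, -0.1306, 0.081]
tcp_rot: [-0.123, 3.138, 0.0]
contact_force: [-0.6, 0.6, 4.1]
finger_gap: 0.0001
gripper_force: 1.7
```

Call:
drive_effector:
  moves: {"aperture":[0, 0, 0], "dx":[0, 0, 0], "dy":[0, 0, 0], "dz":[0.001, 0.0025, 0.0025], "spin":[0, 0, 0]}

```text
t: 6.2
ee_pos: [0.5101, -0.1307, 0.0783]
tcp_rot: [-0.123, 3.137, -0.0]
contact_force: [1.2, 0.5, 3.0]
finger_gap: -0.0001
gripper_force: 1.4
```

Call:
drive_effector:
  moves: {"aperture":[0, 0, 0], "dx":[0, 0, 0], "dy":[0, 0, 0], "dz":[0.001, 0.002, 0.002], "spin":[0, 0, 0]}

```text
t: 6.5
ee_pos: [0.5102, -0.1307, 0.0763]
tcp_rot: [-0.123, 3.137, -0.001]
contact_force: [2.2, 0.2, 4.2]
finger_gap: -0.0003
gripper_force: 2.1
```

Call:
drive_effector:
  moves: {"aperture":[0, 0, 0, 0], "dx":[0, 0, 0, 0], "dy":[0, 0, 0, 0], "dz":[-0.02, -0.045, -0.045, -0.045], "spin":[0, 0, 0, 0]}

```text
t: 6.9
ee_pos: [0.5084, -0.1306, 0.1204]
tcp_rot: [0.123, -3.138, -0.001]
contact_force: [-0.7, 1.0, -0.3]
finger_gap: 0.0001
gripper_force: 0.0
```

```bash
python3 - <<'E'
from h import *
import cv2
st=manip.state();im=eyes.snapshot("wrist")
i=eyes.camera_info("wrist")
M=np.eye(4);M[:3,:3]=R.from_rotvec(st['tcp_rot']).as_matrix();M[:3,3]=st['ee_pos'];T=np.linalg.inv(M@i['mount'])
def pw(P):
    q=P@T[:3,:3].T+T[:3,3]; return np.c_[i['cx']-i['fx']*q[:,0]/q[:,2], i['cy']+i['fy']*q[:,1]/q[:,2]]
p=np.load('p.npy')
for d in(0,.0074): print(pw(toW(p,[pan(x,y,.016-d) for x,y in((.018,.018),(-.018,.044))])).round(1).tolist())
cv2.imwrite("pics/w3.png",cv2.cvtColor(im,cv2.COLOR_RGB2BGR))
E
```

```text
[[394.1, 256.5], [437.2, 199.7]]
[[391.4, 253.1], [432.8, 198.3]]
```

View pics/w3.png

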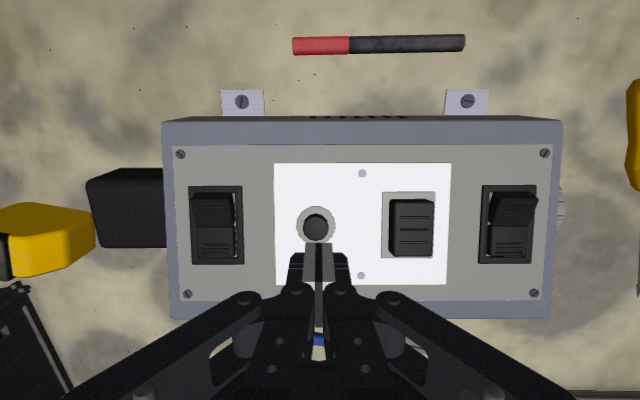

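The key now sits at x 389–435, off-centre in its recess (381–435) and taller, so it has sprung out. I'll press it again.

Call:
drive_effector:
  moves: {"aperture":[0, 0, 0, 0, 0], "dx":[0.001, 0.001, 0.001, 0.001, 0.001], "dy":[0.04, 0.059, 0.059, 0.059, 0.059], "dz":[0, 0, 0.02, 0.033, 0.033], "spin":[0, 0, 0, 0, 0]}

```text
t: 7.45
ee_pos: [0.5013, -0.072, 0.0853]
tcp_rot: [0.122, -3.133, -0.0]
contact_force: [-0.3, -0.6, 0.7]
finger_gap: -0.0
gripper_force: 0.4
```

Call:
drive_effector:
  moves: {"aperture":[0, 0, 0, 0, 0], "dx":[0, 0, 0, 0, 0], "dy":[0, 0, 0, 0, 0], "dz":[0.003, 0.006, 0.009, 0.012, 0.012], "spin":[0, 0, 0, 0, 0]}

```text
t: 7.95
ee_pos: [0.5044, -0.0723, 0.076]
tcp_rot: [-0.122, 3.138, -0.001]
contact_force: [1.5, -0.8, 2.3]
finger_gap: -0.0002
gripper_force: 1.0
```

Call:
drive_effector:
  moves: {"aperture":[0, 0], "dx":[0, 0], "dy":[0, 0], "dz":[0.001, 0.001], "spin":[0, 0]}

```text
t: 8.15
ee_pos: [0.5045, -0.0723, 0.0756]
tcp_rot: [-0.122, 3.137, -0.0]
contact_force: [0.1, -0.2, 3.7]
finger_gap: 0.0002
gripper_force: 2.3
```

Call:
drive_effector:
  moves: {"aperture":[0, 0], "dx":[0, 0], "dy":[0, 0], "dz":[0.001, 0.001], "spin":[0, 0]}

```text
t: 8.35
ee_pos: [0.5046, -0.0723, 0.0752]
tcp_rot: [-0.122, 3.137, 0.0]
contact_force: [-1.6, 0.9, 10.5]
finger_gap: 0.0
gripper_force: 5.4
```

Call:
drive_effector:
  moves: {"aperture":[0, 0, 0, 0, 0], "dx":[0, 0, 0, 0, 0], "dy":[0, 0, 0, 0, 0], "dz":[-0.02, -0.045, -0.045, -0.045, -0.045], "spin":[0, 0, 0, 0, 0]}

```text
t: 8.85
ee_pos: [0.5026, -0.0716, 0.1179]
tcp_rot: [0.123, -3.137, -0.001]
contact_force: [-0.6, -0.7, 0.5]
finger_gap: -0.0001
gripper_force: 0.0
```

Call:
drive_effector:
  moves: {"aperture":[0, 0, 0, 0, 0], "dx":[0.013, 0.013, 0.013, 0.013, 0.013], "dy":[-0.045, -0.09, -0.129, -0.129, -0.129], "dz":[0, 0, 0, 0, 0], "spin":[0, 0, 0, 0, 0]}

```text
t: 9.35
ee_pos: [0.4997, -0.2021, 0.1177]
tcp_rot: [0.119, -3.137, -0.001]
contact_force: [0.0, 1.4, -0.3]
finger_gap: -0.0001
gripper_force: 0.0
```

```bash
python3 - <<'E'
from h import *
import cv2
st=manip.state();im=eyes.snapshot("wrist")
i=eyes.camera_info("wrist")
M=np.eye(4);M[:3,:3]=R.from_rotvec(st['tcp_rot']).as_matrix();M[:3,3]=st['ee_pos'];T=np.linalg.inv(M@i['mount'])
def pw(P):
    q=P@T[:3,:3].T+T[:3,3]; return np.c_[i['cx']-i['fx']*q[:,0]/q[:,2], i['cy']+i['fy']*q[:,1]/q[:,2]]
p=np.load('p.npy')
for d in(0,.0074): print(pw(toW(p,[pan(x,y,.016-d) for x,y in((.018,.018),(-.018,.044))])).round(1).tolist())
w=toW(p,pan(-.0145,-.098,.012));print("rr",w,pw(w),delta(w[0]),"hinge",pw(toW(p,pan(0,-.098,.006))))
cv2.imwrite("pics/w4.png",cv2.cvtColor(im,cv2.COLOR_RGB2BGR))
E
```

```text
[[504.1, 278.0], [548.8, 222.1]]
[[497.4, 273.9], [540.4, 220.0]]
rr [[ 0.50019172 -0.20086473  0.0777137 ]] [[321.90591809 228.23237926]] [-0.00029343 -0.00023731  0.0400104 ] hinge [[321.97736283 247.78443086]]
```

View pics/w4.png

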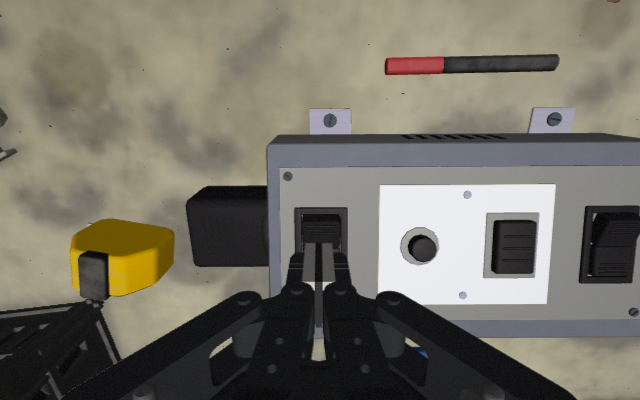

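The key (492–536, 219–274) is centred in its recess, so it's latched. The right rocker (x 301–341) lies under the fingertips. I'll press its near end.

Call:
drive_effector:
  moves: {"aperture":[0, 0, 0, 0], "dx":[0.001, 0.001, 0.001, 0.001], "dy":[0, 0, 0, 0], "dz":[0.02, 0.035, 0.035, 0.035], "spin":[0, 0, 0, 0]}

```text
t: 9.8
ee_pos: [0.4998, -0.2002, 0.0836]
tcp_rot: [0.126, -3.138, -0.001]
contact_force: [0.6, -0.2, 0.6]
finger_gap: 0.0003
gripper_force: 0.0
```

Call:
drive_effector:
  moves: {"aperture":[0, 0, 0, 0], "dx":[0, 0, 0, 0], "dy":[0, 0, 0, 0], "dz":[0.002, 0.004, 0.006, 0.006], "spin":[0, 0, 0, 0]}

```text
t: 10.2
ee_pos: [0.5, -0.2016, 0.078]
tcp_rot: [-0.123, 3.139, 0.0]
contact_force: [-0.2, 0.8, 0.2]
finger_gap: -0.0003
gripper_force: 0.2
```

Call:
drive_effector:
  moves: {"aperture":[0, 0, 0], "dx":[0, 0, 0], "dy":[0, 0, 0], "dz":[0.001, 0.002, 0.002], "spin":[0, 0, 0]}

```text
t: 10.5
ee_pos: [0.4998, -0.2016, 0.0759]
tcp_rot: [-0.123, 3.139, 0.0]
contact_force: [0.2, 0.3, 2.5]
finger_gap: 0.0002
gripper_force: 1.0
```

Call:
drive_effector:
  moves: {"aperture":[0, 0, 0], "dx":[0, 0, 0], "dy":[0, 0, 0], "dz":[0.001, 0.002, 0.002], "spin":[0, 0, 0]}

```text
t: 10.8
ee_pos: [0.4996, -0.2017, 0.0736]
tcp_rot: [0.123, -3.139, 0.0]
contact_force: [-0.4, 0.2, -0.0]
finger_gap: -0.0001
gripper_force: 0.0
```

Call:
drive_effector:
  moves: {"aperture":[0, 0, 0], "dx":[0, 0, 0], "dy":[0, 0, 0], "dz":[0.001, 0.002, 0.002], "spin":[0, 0, 0]}

```text
t: 11.1
ee_pos: [0.4997, -0.2017, 0.0723]
tcp_rot: [0.123, -3.139, -0.001]
contact_force: [-1.4, 0.7, 6.0]
finger_gap: -0.0001
gripper_force: 2.9
```

It snapped over: the force fell to 0, then rose at the stop. I'll lift off and verify.

Call:
drive_effector:
  moves: {"aperture":[0, 0, 0, 0, 0], "dx":[0, 0, 0, 0, 0], "dy":[0, 0, -0, 0.045, 0.08], "dz":[-0.03, -0.07, -0.11, -0.11, -0.11], "spin":[0, 0, 0, 0, 0]}

```text
t: 11.6
ee_pos: [0.494, -0.121, 0.1831]
tcp_rot: [-0.12, 3.136, 0.0]
contact_force: [0.7, 0.5, -0.9]
finger_gap: 0.0
gripper_force: 0.0
```

Call:
drive_effector:
  moves: {"aperture":[0, 0], "dx":[0, 0], "dy":[0, 0], "dz":[0, 0], "spin":[0, 0]}

```text
t: 11.8
ee_pos: [0.4934, -0.1213, 0.1817]
tcp_rot: [0.126, -3.139, 0.0]
contact_force: [-0.3, -0.6, 0.8]
finger_gap: 0.0001
gripper_force: 0.0
```

```bash
python3 - <<'E'
from h import *
import cv2
im=eyes.snapshot("wrist")[80:300,100:520]
cv2.imwrite("pics/w5.png",cv2.cvtColor(cv2.resize(im,(800,419),interpolation=cv2.INTER_CUBIC),cv2.COLOR_RGB2BGR))
E
```

```text
(no output)
```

View pics/w5.png

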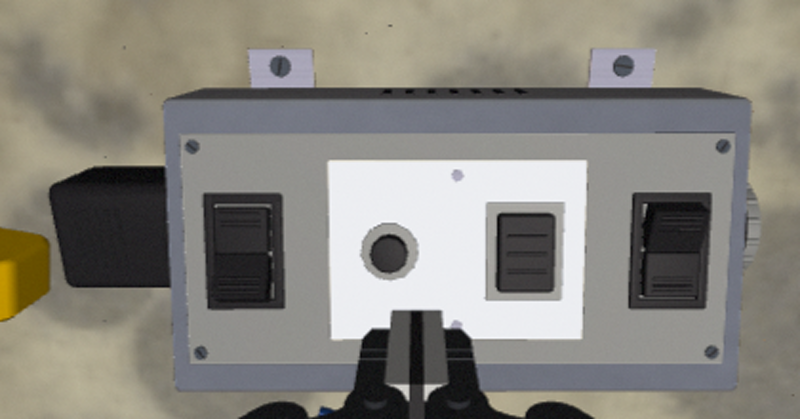

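The right rocker (crop 244,250) now has its far end raised, so it's on. The left rocker (671,250) is unchanged and the reset key (526,251) is in.

```bash
python3 -c "
from cell import order
print(order.job_done())"
```

```text
the job is handed in; nothing more can be done
None
```

I pressed the reset key, test button, reset key again and then the right rocker, and handed the job in at about 12 s; the last picture shows the reset key in, the charger-side (right) rocker on and the capped socket's (left) rocker still off, but the hand-in returned no verdict.

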